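# Lever a heavy transformer unit up off its plug

### The arm

A 6-joint arm with a two-finger parallel gripper is mounted at the origin on the work surface. World frame = base frame: x ahead of the robot, y to its left, z up, the work surface at z = 0. Lengths are in mm, angles in rad, forces in N, time in s.
With the tool pointing down it reaches from about 400 to 925 mm from the base axis. Payload 12.5 kg.
Tool frame: the origin (TCP) lies between the finger pads; the fingertips stand 11 mm ahead of it and the grasp point (between the pads) lies 8 mm behind it (env.tip_extent is the distance from the TCP to the fingertips, in mm); x points along the fingers, z is the direction in which the jaws open and shut, and the axes are right-handed (so a half turn about x gives the same grasp; the last joint's range is limited). The gripper opens to 95 mm and grips with 3 to 60 N. Pads are 20 mm wide; open, the fingers measure 119 mm over their backs; the gripper's body (75 mm by 180 mm) begins 59 mm behind the grasp point.
Start: joints at [-1.368, 0.491, 1.559, -0, 1.092, -0.106], TCP at [189.97, -595.447, 225.661] pointing down, gripper open.
Joint ranges: [-3.1, 3.1], [-0.84, 2.19], [0.05, 2.79], [-1.13, 4.28], [0.06, 2.93], [-2.69, 2.69]. Speed limits (rad/s): [2.22, 2.22, 2.79, 3.14, 3.14, 3.14].

### API

Orientations are given as [roll, pitch, yaw] about the fixed x, y, z axes, in that order (R = Rz(yaw) Ry(pitch) Rx(roll)).
In Python, from cell import status, imaging, env gives the robot as it stands. The module is installed in compiled form; this text tells all that it offers.
- The arm moves only by the tool apply_moves, never from a script. Its argument "increments" is a list of rows, each a list of 5 numbers: the closure, from 0 (fully open) to 1 (shut), then the shift along the tool's x, y, z in mm, then the turn about the tool's x in degrees. A call has 1 to 10 rows; each row shifts and turns the commanded pose from where the row before left it, along the tool's axes as they then stand; what a row does not reach is not made up. A row lasts 1/10 s, in which the tool goes at most 50 mm and 8.59 degrees, less where a joint would pass 70% of its speed; a pose out of reach is approached as far as the arm can. A call with a gripper value outside its range is refused whole. The fingers move at their own pace and stop on an object; the grip force is fixed at half the most. Time passes only in rows, so rows that do not move let the fingers close. It gives the time, the measured TCP pose, the force and the opening at its end, in the units of the state.
- status.state(): the state, without advancing time (a new reading comes with each control period).
- imaging.read_camera(name): name is "scene" or "top" or "wrist"; returns a dict with "pixels" (420x560x3 uint8, red, green, blue), "fovy" (degrees; the focal length in pixels is half the picture's height over the tangent of half this angle, whatever the lens; pixels are square), "cx", "cy" (the principal point, pixels), "distortion" ([k1, k2, p1, p2, k3] as OpenCV has them; the pictures are not rectified), "R" (3x3) and "t" (3): a world point X has camera coordinates R X + t. Camera axes: x right, y down, z forward; pixel columns grow to the right and rows downward; lengths in mm; the calibration is good to about 2 mm. A picture is of the moment at which its call begins. There is no depth.
- env.job_done(): hands the job in, once; it reports no verdict.
The state is a dict: "t": time; "joints": joint angles; "qvel": joint speeds; "tau": joint torques, N m; "eef_pos": TCP position; "tcp_rot": TCP orientation; "ft_force": force on the tool from outside, world axes, zero at the start; "moment": the same for the moment, N m; "opening": opening from 0.0 (shut) to 1.0 (fully open).
Only numpy, scipy, OpenCV 4.12 (cv2) and the standard library are available. Lean on these libraries where they do the work, as an engineer would, in place of code of your own. Each camera call takes 0.05 s, during which the arm holds its last target. There are 200 camera calls.

### The job

The heavy transformer unit is stuck down on the plug in its mounting frame; its two fixing nuts are already backed off. Push the toe of the pry bar under the overhanging front edge of the base, with the bar resting over the fulcrum block, and press the handle down until the base has come fully up against the nuts, without forcing it against them once it gets there. Then draw the bar out and lay it flat on the bench clear of the unit and the block, leaving the unit standing raised; do not lift the unit by hand or shove the other things about.

Things in the scene. Friction and masses are not known exactly. Their poses are not given: they have to be found in the camera images.
- frame: Dark steel mounting frame fixed to the bench, 22 mm high, 150 mm wide (its y); origin under its middle at bench level, z up. Front = its -x side: front face at x = -55 mm, the base's lip edge above it at x = -80 mm; at y = +-72 mm two studs, 66 mm high. A toe pushed hard against the front face jams as it rises: leave it 5 mm clear. A rail at x = +80 mm hooks over the base's rear edge.
- unit: The heavy transformer unit; origin on its pivot, the middle of the base's rear lower edge, 160 mm behind the front edge; x to the rear. Pried up at the front edge it tilts about that pivot until the base meets the nuts. It weighs some 4.6 kg and the plug grips it: the front edge rises under a steady 45 to 60 N, so the effort at the handle stays even until the nuts are met. It stays where left.
- flange (a point): Point on the top face of the unit's base, midway between the two studs, 150 mm in front of the pivot; moves with the unit; 34 mm above the bench when the base is down. The two nuts with washers (19 mm across) on the studs are backed off alike to 5.5 to 10.5 mm above this face, different each time and not measured: a hard stop, to be felt. Each should take no more than some 18 N.
- lip (a point): Middle of the lower front edge of the unit's base (moves with the unit), 22 mm above the bench when down. The base is a grey cast plate 180 wide, 160 deep, 12 mm thick; its front edge overhangs the frame by 25 mm with open bench below. A dark laminated transformer with a brown terminal board stands on it, top 140 mm above the bench.
- ridge (a point): Top of the fulcrum block, mid-length, 30 mm above the bench. The block is loose steel, 0.6 kg: a dark base 40 x 64 x 20 mm with a round bar of 16 mm diameter welded along its top (along its y, nearly parallel to the lip). It stands ready on the bench, its ridge 46 to 58 mm in front of the lip edge, near the middle of it.
- bar_grip (a point): Place to hold the pry bar: in its handle, 190 mm back from the toe tip, 110 mm from the handle's end, 10 mm above the flat underside. Axes: x towards the toe, z up. Bar 300 mm long, 0.45 kg, underside flat throughout: steel toe 24 wide, 6 thick (front 44 mm), shank 14 wide, 12 thick, black handle 130 long, 26 wide, 20 thick. Lies on the bench, underside down.
- bar_toe (a point): Middle of the toe's tip on the pry bar, 3 mm above the underside (half its thickness); same axes as bar_grip.
- spanner: Bystander: steel spanner lying near the fulcrum block.
- screwdriver: Bystander: screwdriver with a black handle, lying beside the unit.
- nut_dish: Bystander: small aluminium dish of nuts, 64 mm across, 24 mm high, beside the fulcrum block.
- multimeter: Bystander: handheld multimeter 150 x 74 x 34 mm lying beside the unit.
- relay: Bystander: white plug-in relay on a black base, 105 x 60 x 97 mm plus a wire bail, towards the far edge.
- solder_spool: Bystander: grey solder spool, 52 mm across, 44 mm high, near the robot.
- bar: The pry bar as a whole; origin on its underside at mid-length.
- fulcrum: The fulcrum block as a whole; origin under its middle at bench level.
Not all that is in view belongs to the job. What is shaped like the fulcrum but purple is not meant.

How it is judged (in metres and radians):
On the way, in this order (a step that is already met when the one before it is completed fails the run):
1. the bar's toe is under the lip of the base with the bar resting on the fulcrum block (x of bar_toe in the frame of frame above -0.075 m and z of bar_toe in the frame of frame below 0.022 m and y of bar_toe in the frame of frame between -0.06 and 0.06 m and contact force between bar and fulcrum above 0.3 N), for 0.2 s.
2. the base is levered up against the nuts by the bar bearing on the fulcrum block (contact force between each of nuts_c0, nuts_c1 and unit above 1 N and contact force between bar and unit above 3 N and contact force between bar and fulcrum above 3 N), for 0.2 s.
At the end, for the whole second after the job is handed in: the unit stands raised against its nuts (gap from base to washers under 1 mm), the fulcrum block is upright, and the bar lies flat and still on the bench, underside down within 0.1 rad, its toe over 30 mm from the middle of the lip, touching neither unit, frame nor block (z of nuts_c0 in the frame of flange below 0.0018 m and height (world z) of bar_grip below 0.016 m and angle between each of bar, fulcrum's own z axis and vertical below 0.1 rad and linear speed of bar below 0.02 m/s and horizontal distance between bar_toe and lip above 0.03 m and contact force between bar and unit below 0.1 N and contact force between bar and fulcrum below 0.1 N and contact force between bar and frame below 0.1 N).
It fails at once if the base is forced against the nuts (more than 20 N on either) (contact force between any of nuts_c0, nuts_c1 and unit above 20 N).
It fails at once if the unit is pushed or lifted by the robot itself instead of the bar (more than 5 N) (contact force between any of the fingers, the arm and unit above 5 N).
It fails at once if a bystander is moved more than 30 mm (distance of any of spanner, screwdriver, nut_dish, multimeter, relay, solder_spool from where it was at the start of the episode above 0.03 m).
It also fails if it takes over 72 s, if anything falls off the work surface, if the arm or the gripper's body presses on something with over 40 N, if the wrist force passes 120 N, or if a joint passes its speed limit or range.

## Working session

There is one attempt and no reset: what is moved stays moved. The work goes in short steps, Python scripts to look and compute and a tool call to move; the robot and the scene stay as the last step left them, time stands still between calls to the robot, and variables do not carry over. Pictures are saved under pics/ and viewed, about 8 in all and at most 12, crops included, and the job is handed in when it is done.

Besides the shell and the picture viewer there is one more tool, called after ">>>" in YAML: its name, and indented under it one key for each argument. apply_moves: Moves the arm, as the interface text tells. Its arguments: {"type":"object","properties":{"increments":{"type":"array"}},"required":["increments"]}

```bash
mkdir -p pics
cat > h.py <<'E'
import numpy as np, cv2
from cell import status, imaging, env
def snap(cam,name,crop=None,scale=1):
    d=imaging.read_camera(cam); np.savez(f'pics/{name}.npz',**{k:np.array(v) for k,v in d.items()})
    save(d['pixels'],name,crop,scale); return d
def save(p,name,crop=None,scale=1):
    p=p[...,::-1]
    if crop: p=p[crop[1]:crop[3],crop[0]:crop[2]]
    cv2.imwrite(f'pics/{name}.png',cv2.resize(p,None,fx=scale,fy=scale,interpolation=cv2.INTER_CUBIC))
def K(d):
    f=210/np.tan(np.radians(float(d['fovy']))/2); return np.array([[f,0,float(d['cx'])],[0,f,float(d['cy'])],[0,0,1]])
def px2w(d,uv,z):
    n=cv2.undistortPoints(np.array(uv,float).reshape(-1,1,2),K(d),np.array(d['distortion'],float)).reshape(-1,2)
    R=np.array(d['R']);t=np.array(d['t']);c=-R.T@t
    r=np.c_[n,np.ones(len(n))]@R
    return c+r*((np.broadcast_to(z,len(n))-c[2])/r[:,2])[:,None]
def w2px(d,X):
    return cv2.projectPoints(np.array(X,float).reshape(-1,1,3),cv2.Rodrigues(np.array(d['R'],float))[0],np.array(d['t'],float),K(d),np.array(d['distortion'],float))[0].reshape(-1,2)
E
python3 - <<'E'
from h import *
print(status.state())
a=snap('scene','s0');b=snap('top','t0',None,1.4)
for d in(a,b):print(-d['R'].T@d['t'],d['fovy'],d['R'])
E
```

```text
{'t': 0.0, 'joints': array([-1.36763603e+00,  4.91550664e-01,  1.55948263e+00,  5.22285226e-06,
        1.09167767e+00, -1.05572244e-01]), 'qvel': array([-1.32950826e-03,  3.89004973e-06, -3.77736479e-04, -6.22108194e-04,
        9.37099730e-04, -4.77440128e-04]), 'tau': array([ 1.98044618e-04, -6.12655807e+01, -2.58183253e+01,  6.91563799e-02,
        4.81204432e-02, -6.84239831e-05]), 'eef_pos': array([ 189.8972679 , -595.19846774,  225.05583849]), 'tcp_rot': array([3.0318784 , 1.56967801, 1.76981221]), 'ft_force': array([-0.92483046, -0.05186014, -0.20739715]), 'moment': array([ 0.02921044, -0.00735704, -0.06841946]), 'opening': 0.9988329958294768}
[1690.24137348  204.19586146  933.29891176] 46.56386311172072 [[-0.1923456   0.98131031  0.00576603]
 [ 0.58724797  0.11980942 -0.8004908 ]
 [-0.7862207  -0.15058479 -0.59931731]]
[ 500.73347697  -27.28460371 1092.31468694] 53.74858957448369 [[ 0.02157017 -0.99973778  0.00768715]
 [-0.99767868 -0.02202122 -0.06443842]
 [ 0.0645908  -0.00627936 -0.99789208]]
```

View pics/t0.png

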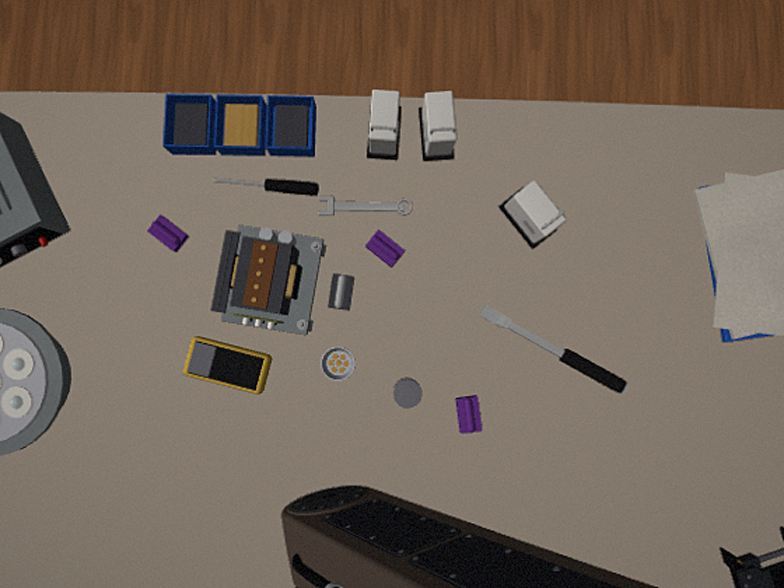

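View pics/s0.png

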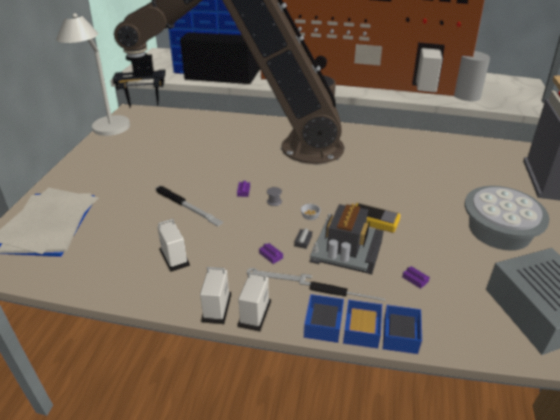

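Run:
```python
from h import *
d=np.load('pics/t0.npz')
p=d['pixels']
a=cv2.resize(p[150:250,150:310],None,fx=5,fy=5,interpolation=cv2.INTER_CUBIC)[:, :800]
b=cv2.resize(p[210:290,335:455],None,fx=5,fy=5,interpolation=cv2.INTER_CUBIC)
save(a,'t0a'); save(b,'t0b')
```

```text
(no output)
```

View pics/t0a.png

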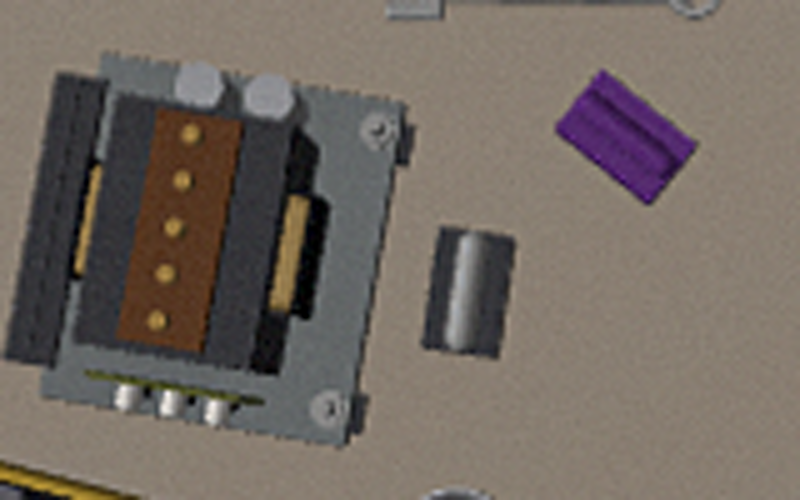

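View pics/t0b.png

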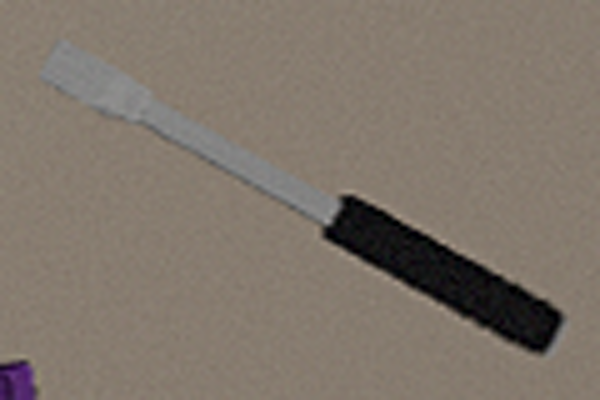

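```bash
cat >> h.py <<'E'
def c2p(uv,off,s): return (np.array(uv,float)+.5)/s-.5+np.array(off)
E
python3 - <<'E'
from h import *
np.set_printoptions(precision=1,suppress=True)
d=np.load('pics/t0.npz')
u=lambda uv,z:px2w(d,c2p(uv,(150,150),5),z)
b=lambda uv,z:px2w(d,c2p(uv,(335,210),5),z)
def yaw(v): return np.degrees(np.arctan2(v[1],v[0]))
P=u([(405,102),(347,445),(103,53),(42,397)],34);print('plate',P, yaw(P[0]-P[1]),np.linalg.norm(P[0]-P[1]))
N=u([(378,130),(328,409)],66);print('studs66',N,yaw(N[0]-N[1]),np.linalg.norm(N[0]-N[1]),N.mean(0))
R=u([(473,232),(455,350)],30);print('ridge',R,R.mean(0),yaw(R[0]-R[1]))
F=u([(440,228),(515,237),(498,357),(422,348)],20);print('fulc',F.mean(0),yaw(F[0]-F[3]),yaw(F[1]-F[2]))
T=b([(62,40),(40,78)],6);H=b([(563,318),(545,353)],20);G=b([(345,195),(325,237)],20)
t,h,g=T.mean(0),H.mean(0),G.mean(0)
print('bar',t,h,g,np.linalg.norm((t-h)[:2]),yaw(t-h),yaw(g-h),yaw(t-g))
E
```

```text
plate [[671.6  88.6  34. ]
 [494.7 113.1  34. ]
 [693.8 245.5  34. ]
 [515.6 269.9  34. ]] -7.870802398518987 178.54963708358622
studs66 [[652.   98.2  66. ]
 [512.4 118.8  66. ]] -8.391809634426783 141.08040970242897 [582.2 108.5  66. ]
ridge [[605.5  52.1  30. ]
 [544.5  59.7  30. ]] [575.   55.9  30. ] -7.107603025613557
fulc [575.   54.2  20. ] -6.906768497564715 -6.574922661795228
bar [ 546.8 -212.1    6. ] [ 408.2 -473.8   20. ] [ 467.9 -358.5   20. ] 296.11896683311124 62.09439906110804 62.60829611536361 61.69350753515497
```

```bash
cat >> h.py <<'E'
from scipy.spatial.transform import Rotation as Ro
def tool():
    s=status.state(); return s['eef_pos'],Ro.from_euler('xyz',s['tcp_rot']).as_matrix(),s
def goto(target,jawyaw):
    """increments in tool axes (at present orientation) to TCP target; turn about tool x so jaw axis has yaw"""
    p,R,s=tool(); d=R.T@(np.array(target)-p); z=R[:,2]; cur=np.degrees(np.arctan2(z[1],z[0]))
    dy=(jawyaw-cur+90)%180-90
    print('pos',p.round(1),'shift',d.round(1),'jawyaw',round(cur,2),'turn about x',round(-dy,2),'F',s['ft_force'].round(2),'M',s['moment'].round(2),'op',round(s['opening'],3),'t',round(s['t'],2),'j6',s['joints'][5].round(2))
E
python3 - <<'E'
from h import *
goto([435.4,-422.5,120],62.1-90)
print(tool()[1].round(3))
E
```

```text
pos [ 189.9 -595.2  225.1] shift [105.2 286.3 -89.9] jawyaw -72.31 turn about x -44.41 F [-0.9  -0.06 -0.48] M [ 0.02 -0.   -0.02] op 0.999 t 0.1 j6 -0.11
[[-0.     0.953  0.304]
 [ 0.001  0.304 -0.953]
 [-1.     0.    -0.001]]
```

>>> apply_moves:
  increments:
    - [0.2,10,29,-9,0]
    - [0.2,10,29,-9,0]
    - [0.2,10,29,-9,0]
    - [0.2,10,29,-9,0]
    - [0.2,10,29,-9,0]
    - [0.2,10,29,-9,0]
    - [0.2,10,29,-9,0]
    - [0.2,10,29,-9,0]
    - [0.2,10,29,-9,0]
    - [0.2,10,29,-9,0]

```text
t: 1.1
eef_pos: [439.8, -420.6, 125.0]
tcp_rot: [-2.673, 1.57, 2.349]
ft_force: [0.3, -0.7, -0.0]
opening: 0.801
```

>>> apply_moves:
  increments:
    - [0.2,0,0,0,-8]
    - [0.2,0,0,0,-8]
    - [0.2,0,0,0,-8]
    - [0.2,0,0,0,-8]
    - [0.2,0,0,0,-8]
    - [0.2,0,0,0,-4.4]
    - [0.2,0,0,0,0]

```text
t: 1.8
eef_pos: [438.8, -421.5, 125.4]
tcp_rot: [2.825, 1.57, 2.339]
ft_force: [0.8, 0.9, -0.4]
opening: 0.799
```

Run:
```python
from h import *
goto([435.4,-422.5,13.5],62.1-90)
snap('wrist','w0')
```

```text
pos [ 438.8 -421.5  125.4] shift [111.9  -2.5  -2.5] jawyaw -27.85 turn about x 0.05 F [ 0.79  0.93 -0.44] M [-0.03 -0.08  0.02] op 0.799 t 1.8 j6 -0.39
```

View pics/w0.png

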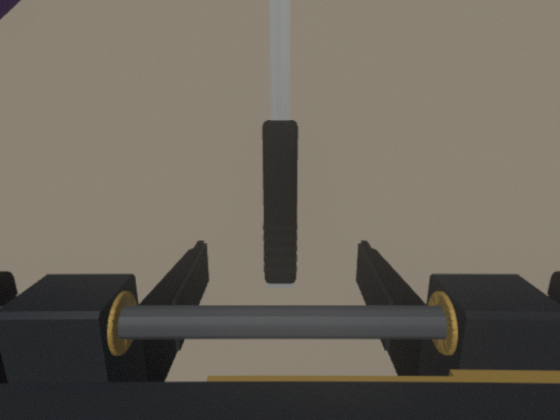

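Run:
```python
from h import *
d=np.load('pics/w0.npz')
Q=px2w(d,[(281,121),(281,282)],20);print(Q)
v=Q[0]-Q[1];print(np.linalg.norm(v),np.degrees(np.arctan2(v[1],v[0])))
g=Q[1]+v/np.linalg.norm(v)*60;print(g)
goto([g[0],g[1],13.5],62.1-90)
```

```text
[[ 469.62590955 -362.63221179   20.        ]
 [ 410.16040999 -474.86127614   20.        ]]
127.00987569659678 62.082749694063175
[ 438.25216233 -421.84379365   20.        ]
pos [ 438.8 -421.5  125.4] shift [111.9  -0.6  -0.3] jawyaw -28.02 turn about x -0.12 F [-0.31  0.02  0.18] M [-0.05 -0.1  -0.03] op 0.799 t 1.85 j6 -0.38
```

Well centred; go down and grip.

>>> apply_moves:
  increments:
    - [0.2,20,0,0,0]
    - [0.2,20,0,0,0]
    - [0.2,20,0,0,0]
    - [0.2,20,0,0,0]
    - [0.2,15,0,0,0]
    - [0.2,10,0,0,0]
    - [0.2,6.5,0,0,0]
    - [0.2,0,0,0,0]

```text
t: 2.65
eef_pos: [438.8, -421.5, 13.6]
tcp_rot: [2.821, 1.57, 2.334]
ft_force: [-0.6, 0.2, 0.4]
opening: 0.799
```

>>> apply_moves:
  increments:
    - [1,0,0,0,0]
    - [1,0,0,0,0]
    - [1,0,0,0,0]
    - [1,0,0,0,0]
    - [1,0,0,0,0]
    - [1,0,0,0,0]
    - [1,0,0,0,0]
    - [1,0,0,0,0]

```text
t: 3.45
eef_pos: [438.6, -421.4, 14.2]
tcp_rot: [3.118, 1.57, 2.632]
ft_force: [-2.7, 1.1, 2.3]
opening: 0.27
```

>>> apply_moves:
  increments:
    - [1,-5,0,0,0]
    - [1,-10,0,0,0]
    - [1,-15,0,0,0]
    - [1,-15,0,0,0]
    - [1,-15,0,0,0]
    - [1,-15,0,0,0]
    - [1,-10,0,0,0]
    - [1,0,0,0,0]
    - [1,0,0,0,0]

```text
t: 4.35
eef_pos: [438.8, -421.5, 99.2]
tcp_rot: [-0.567, 1.571, -1.054]
ft_force: [0.6, -0.7, -5.4]
opening: 0.27
```

Run:
```python
from h import *
goto([438,-421.5,100],62.1-90)
snap('wrist','w1')
```

```text
pos [ 438.8 -421.5   99.2] shift [-0.8 -0.4 -0.7] jawyaw -27.91 turn about x -0.01 F [ 0.58 -0.72 -5.39] M [-0.26  0.12 -0.  ] op 0.27 t 4.35 j6 -0.39
```

View pics/w1.png

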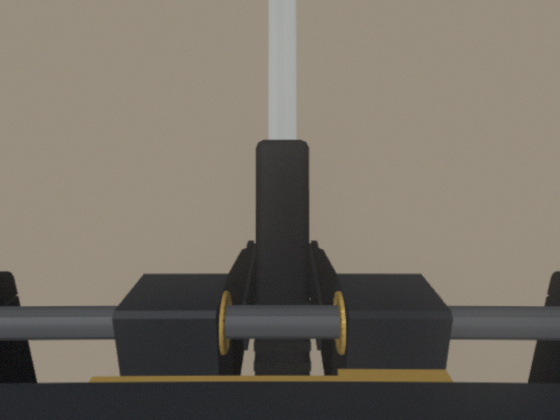

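```bash
cat >> h.py <<'E'
def barpts(th,lever,tcp,yaw,piv=11,below=14.2):
    """toe-down pitch th deg; grip lever mm from tip; returns dict of points. pivot at piv above underside."""
    c,s=np.cos(np.radians(th)),np.sin(np.radians(th)); y=np.radians(yaw); h=np.array([np.cos(y),np.sin(y),0]); z=np.array([0,0,1.])
    fx=h*c-z*s; fz=z*c+h*s
    P=np.array(tcp)+z*(-below+piv)
    f=lambda a,b:P+fx*a+fz*(b-piv)
    return dict(hf=f(lever-170,20),tip=f(lever,3),tiptop=f(lever,6),sh=f(lever-44,12),end=f(lever-300,20))
E
python3 - <<'E'
from h import *
d=np.load('pics/w1.npz')
for th in (0,5,10,15,20,25):
    b=barpts(th,240,[438.8,-421.5,99.2],62.1);print(th,w2px(d,[b['hf']]).round(1),b['tip'].round(1))
E
```

```text
0 [[280.8 126.1]] [ 551.1 -209.4   88. ]
5 [[280.9 123.9]] [ 550.3 -210.8   67.1]
10 [[280.9 123.1]] [ 548.7 -213.8   46.4]
15 [[280.9 123.6]] [ 546.3 -218.5   26.2]
20 [[281.  125.2]] [ 543.1 -224.6    6.4]
25 [[281.  127.7]] [ 539.  -232.3  -12.7]
```

Run:
```python
from h import *
d=np.load('pics/w1.npz'); g=d['pixels'].astype(float).sum(2)
for r in (3,40,80,120):
    row=g[r-2:r+3].mean(0)[240:330]; e=np.abs(np.diff(row)); print(r,row[::6].round(), 'edges',240+np.argsort(e)[-4:])
    m=np.abs(row-np.median(row[:20]))
r=d['pixels'].astype(float)
for y0 in (8,40,80,120):
    s=(r[y0-4:y0+5,240:330,2]-r[y0-4:y0+5,240:330,0]).mean(0); lo,hi=np.median(s[:15]),s[36:48].mean(); f=(s-lo)/(hi-lo)
    i=np.where(f>.5)[0]; a,b=i[0],i[-1]; L=a-1+(.5-f[a-1])/(f[a]-f[a-1]); Rr=b+(f[b]-.5)/(f[b]-f[b+1]); print(y0,'width',round(Rr-L,2),'mid',240+(L+Rr)/2)
R=d['R'];t=d['t'];print('cam',-R.T@t, d['fovy'],d['distortion'])
y=np.radians(62.1);h=np.array([np.cos(y),np.sin(y),0]);n=np.array([-h[1],h[0],0])
for th in (0,5,10,15,20):
    c,s_=np.cos(np.radians(th)),np.sin(np.radians(th));z=np.array([0,0,1.]);fx=h*c-z*s_;fz=z*c+h*s_
    P=np.array([438.8,-421.5,99.2-3.2]);A=[P+fx*a+fz*1 for a in np.arange(70,190,5)]
    u1=w2px(d,[a+7*n for a in A]);u2=w2px(d,[a-7*n for a in A])
    print(th,[ (y0,np.interp(-y0,-u1[:,1],np.abs(u1-u2)[:,0]).round(2)) for y0 in (8,40,80,120)])
```

```text
3 [417. 420. 423. 422. 420. 497. 495. 493. 496. 485. 421. 419. 419. 420.
 422.] edges [296 267 295 268]
40 [420. 422. 421. 421. 420. 500. 501. 494. 495. 489. 420. 421. 421. 419.
 420.] edges [296 267 295 268]
80 [419. 420. 420. 419. 421. 500. 501. 496. 497. 490. 422. 420. 421. 420.
 420.] edges [296 268 295 267]
120 [421. 419. 420. 420. 418. 498. 497. 490. 494. 490. 419. 416. 418. 420.
 419.] edges [296 295 267 268]
8 width 27.58 mid 281.88706086095993
40 width 27.78 mid 282.01414609053495
80 width 28.13 mid 281.8800595238095
120 width 28.03 mid 281.90260030019067
cam [ 476.484119   -351.09082616  258.61487749] 60.2298528757962 [0.02011161 0.         0.         0.         0.        ]
0 [(8, np.float64(35.1)), (40, np.float64(34.27)), (80, np.float64(33.25)), (120, np.float64(32.25))]
5 [(8, np.float64(33.0)), (40, np.float64(32.43)), (80, np.float64(31.73)), (120, np.float64(31.04))]
10 [(8, np.float64(31.04)), (40, np.float64(30.7)), (80, np.float64(30.3)), (120, np.float64(29.92))]
15 [(8, np.float64(29.17)), (40, np.float64(29.07)), (80, np.float64(28.95)), (120, np.float64(28.85))]
20 [(8, np.float64(27.38)), (40, np.float64(27.49)), (80, np.float64(27.65)), (120, np.float64(27.82))]
```

>>> apply_moves:
  increments:
    - [1,-10,0,0,0]
    - [1,-15,0,0,0]
    - [1,-15,0,0,0]
    - [1,-10,0,0,0]
    - [1,0,0,0,0]
    - [1,0,0,0,0]

```text
t: 5.0
eef_pos: [438.8, -421.4, 148.9]
tcp_rot: [2.971, 1.57, 2.484]
ft_force: [-0.1, -0.6, -4.4]
opening: 0.272
```

```bash
cat >> h.py <<'E'
def tilt(name):
    from scipy.optimize import minimize_scalar
    d=snap('wrist',name); p,Rt,s=tool(); r=d['pixels'].astype(float); W=[]; ys=(8,40,80,120)
    for y0 in ys:
        q=(r[y0-4:y0+5,240:330,2]-r[y0-4:y0+5,240:330,0]).mean(0); lo,hi=np.median(np.r_[q[:12],q[-12:]]),q[36:48].mean(); f=(q-lo)/(hi-lo)
        i=np.where(f>.5)[0]; a,b=i[0],i[-1]; W.append(b+(f[b]-.5)/(f[b]-f[b+1])-(a-1+(.5-f[a-1])/(f[a]-f[a-1])))
    n=Rt[:,2]; h=np.array([-n[1],n[0],0]); h=h*np.sign(h[1]); z=np.array([0,0,1.])
    def m(th):
        c,s_=np.cos(np.radians(th)),np.sin(np.radians(th));fx=h*c-z*s_;fz=z*c+h*s_
        A=np.array([p-3.2*z+fx*a+fz for a in np.arange(60,230,5)]);u1=w2px(d,A+7*n);u2=w2px(d,A-7*n)
        return [np.interp(-y0,-u1[:,1],np.abs(u1-u2)[:,0]) for y0 in ys]
    o=minimize_scalar(lambda th:np.sum((np.array(m(th))-W)**2),bounds=(-10,60),method='bounded')
    yaw=np.degrees(np.arctan2(h[1],h[0])); print('widths',np.round(W,2),'tilt',round(o.x,2),'fun',round(o.fun,3),'yaw',yaw.round(2)); return o.x,p,yaw
E
python3 - <<'E'
from h import *
th,p,y=tilt('w2'); b=barpts(th,240,p,y); print({k:v.round(1) for k,v in b.items()}); goto(p,82.0-90)
E
```

```text
widths [26.15 26.41 26.75 27.13] tilt 23.33 fun 0.001 yaw 62.09
{'hf': array([ 470.4, -361.4,  125.9]), 'tip': array([ 540.3, -229.4,   42.9]), 'tiptop': array([ 540.9, -228.4,   45.7]), 'sh': array([ 523.1, -262. ,   68.6]), 'end': array([ 414.5, -466.9,  177.4])}
pos [ 438.7 -421.4  148.5] shift [0. 0. 0.] jawyaw -27.91 turn about x -19.91 F [ 0.74  0.07 -4.35] M [-0.29  0.11 -0.01] op 0.272 t 5.05 j6 -0.39
```

>>> apply_moves:
  increments:
    - [1,-8,0,0,-5]
    - [1,-7,0,0,-5]
    - [1,0,0,0,-5]
    - [1,0,0,0,-4.9]
    - [1,0,0,0,0]

```text
t: 5.55
eef_pos: [438.7, -421.4, 163.4]
tcp_rot: [2.443, 1.57, 2.304]
ft_force: [-0.6, 0.1, -4.0]
opening: 0.271
```

Run:
```python
from h import *
goto([550.8,-128.8,164],82.0-90)
```

```text
pos [ 438.7 -421.4  163.4] shift [ -0.5 305.3  70.6] jawyaw -7.94 turn about x 0.06 F [-0.57  0.12 -3.99] M [-0.36 -0.07 -0.02] op 0.271 t 5.55 j6 -0.74
```

>>> apply_moves:
  increments:
    - [1,0,8,2,0]
    - [1,0,16,4,0]
    - [1,0,24,5,0]
    - [1,0,30,7,0]
    - [1,0,32,7,0]
    - [1,0,34,8,0]
    - [1,0,34,8,0]
    - [1,0,32,7,0]
    - [1,0,30,7,0]
    - [1,0,25,6,0]

```text
t: 6.55
eef_pos: [536.4, -164.7, 164.1]
tcp_rot: [2.491, 1.57, 2.351]
ft_force: [0.9, -0.2, -4.4]
opening: 0.274
```

>>> apply_moves:
  increments:
    - [1,0,20,5,0]
    - [1,0,12,3,0]
    - [1,0,6,1.6,0]
    - [1,0,2,0,0]
    - [1,0,0,0,0]

```text
t: 7.05
eef_pos: [551.1, -129.6, 164.1]
tcp_rot: [-2.546, 1.571, -2.686]
ft_force: [-0.1, 0.1, -4.3]
opening: 0.271
```

Run:
```python
from h import *
th,p,y=tilt('w3'); b=barpts(th,240,p,y); print({k:v.round(1) for k,v in b.items()}); goto(p,82.0-90)
d=snap('top','t3',(170,140,330,240),5)
print('tiptop px crop',((w2px(d,[b['tiptop']])-[170,140])+.5)*5-.5)
```

```text
widths [25.26 25.47 26.14 26.52] tilt 26.22 fun 0.023 yaw 81.95
{'hf': array([560.4, -63.8, 138. ]), 'tip': array([580.7,  79.8,  47.7]), 'tiptop': array([580.9,  81.1,  50.4]), 'sh': array([575.7,  44.7,  75.2]), 'end': array([ 544.1, -179.2,  195.5])}
pos [ 551.  -129.9  164.1] shift [0. 0. 0.] jawyaw -8.05 turn about x -0.05 F [ 0.05 -0.6  -4.07] M [-0.36 -0.01 -0.  ] op 0.271 t 7.1 j6 -0.21
tiptop px crop [[311.22833245 325.2604424 ]]
```

View pics/t3.png

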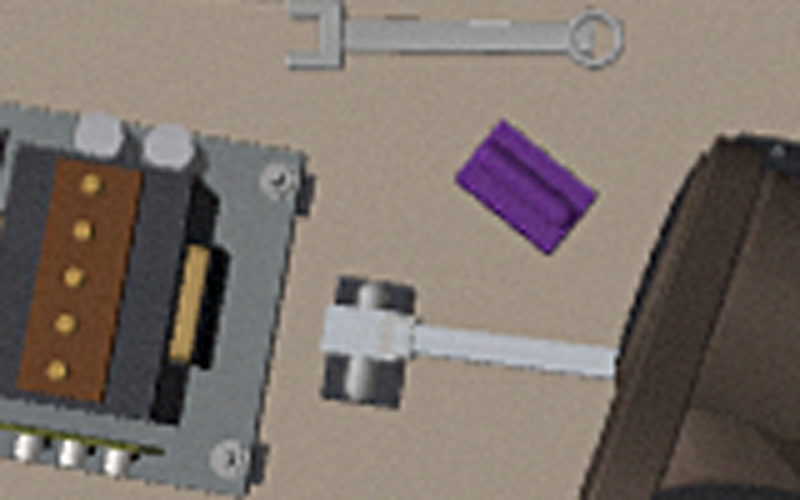

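```bash
cat >> h.py <<'E'
U=np.array([np.cos(np.radians(82)),np.sin(np.radians(82)),0]); V=np.array([-U[1],U[0],0])
LIP=np.array([583.1,100.9,0])
def fr(P): # frame coords (x,y,z)
    P=np.atleast_2d(P); q=P-LIP; return np.c_[q@U-80,q@V,P[:,2]]
E
python3 - <<'E'
from h import *
np.set_printoptions(precision=1,suppress=True)
d=np.load('pics/t3.npz'); u=lambda uv,z:px2w(d,c2p(uv,(170,140),5),z)
print('lip',fr(u([(304,152),(248,493)],34)))
print('ridge',fr(u([(372,283),(360,401)],30)))
print('tip',fr(u([(325,305),(322,352)],48)),fr(u([(325,305),(322,352)],42)))
print('shoulder',fr(u([(413,318),(410,362)],[68,68])))
print('tcp',fr([551,-129.9,164.1]))
for L in(236,238,240):
  for th in (24,26,28,30): print(L,th,fr(barpts(th,L,[551,-129.9,164.1],81.95)['tiptop']))
E
```

```text
lip [[-79.3 -89.2  34. ]
 [-80.6  88.2  34. ]]
ridge [[-124.8  -28.4   30. ]
 [-128.8   32.6   30. ]]
tip [[-104.8  -12.    48. ]
 [-107.3   11.8   48. ]] [[-104.1  -12.4   42. ]
 [-106.6   11.5   42. ]]
shoulder [[-151.1  -11.2   68. ]
 [-153.2   10.6   68. ]]
tcp [[-313.    -0.3  164.1]]
236 24 [[-99.5  -0.5  60.3]]
236 26 [[-103.1   -0.5   53. ]]
236 28 [[-107.    -0.5   45.7]]
236 30 [[-111.1   -0.5   38.6]]
238 24 [[-97.6  -0.5  59.5]]
238 26 [[-101.3   -0.5   52.1]]
238 28 [[-105.2   -0.5   44.8]]
238 30 [[-109.4   -0.5   37.6]]
240 24 [[-95.8  -0.5  58.7]]
240 26 [[-99.5  -0.5  51.2]]
240 28 [[-103.5   -0.5   43.8]]
240 30 [[-107.7   -0.5   36.6]]
```

>>> apply_moves:
  increments:
    - [1,0,6,0,0]
    - [1,0,6,0,0]
    - [1,5,0,0,0]
    - [1,6,0,0,0]
    - [1,5,0,0,0]
    - [1,3,0,0,0]
    - [1,2,0,0,0]
    - [1,0,0,0,0]

```text
t: 7.95
eef_pos: [552.9, -117.6, 142.8]
tcp_rot: [-3.116, 1.57, 3.027]
ft_force: [-0.5, 0.1, -5.0]
opening: 0.268
```

Run:
```python
from h import *
th,p,y=tilt('w4'); print(fr(p)); goto(p,82.0-90)
for t in(th,th+1.5,30): print(t,fr(barpts(t,237.5,p,y)['tip']))
d=snap('top','t4',(170,140,330,240),5)
```

```text
widths [25.05 25.52 26.05 26.54] tilt 26.62 fun 0.004 yaw 81.99
[[-300.52493132   -0.58640527  143.0391643 ]]
pos [ 553.  -117.6  143. ] shift [0. 0. 0.] jawyaw -8.01 turn about x -0.01 F [-0.17 -0.1  -4.92] M [-0.32 -0.02  0.05] op 0.269 t 8.0 j6 -0.19
26.6205724263892 [[-91.78614271  -0.63205431  26.26819068]]
28.1205724263892 [[-94.83061372  -0.63138851  20.84296401]]
30 [[-98.84390275  -0.63051085  14.16096107]]
```

View pics/t4.png

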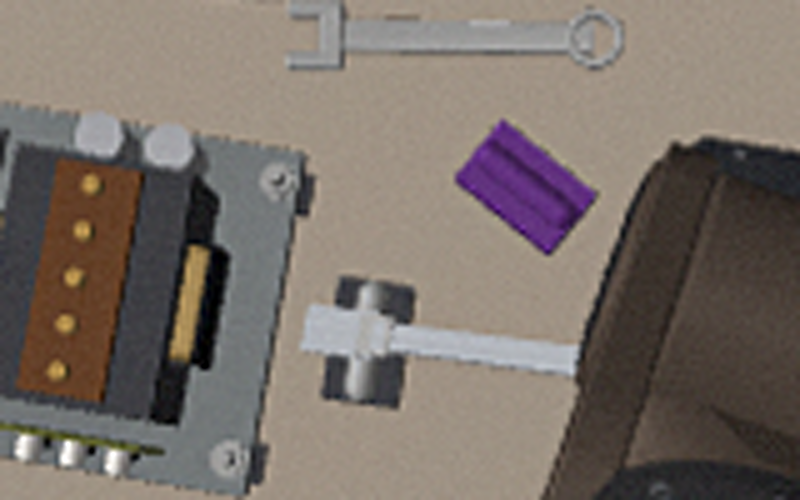

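>>> apply_moves:
  increments:
    - [1,3,0,0,0]
    - [1,2.1,4,0,0]
    - [1,2.1,4,0,0]
    - [1,2.1,4,0,0]
    - [1,2.1,4,0,0]
    - [1,2.1,4,0,0]
    - [1,1,2,0,0]
    - [1,0,0,0,0]

```text
t: 8.85
eef_pos: [556.0, -95.4, 128.5]
tcp_rot: [-2.935, 1.571, -3.074]
ft_force: [1.0, 0.1, -5.1]
opening: 0.271
```

Run:
```python
from h import *
np.set_printoptions(precision=1,suppress=True)
d=np.load('pics/t4.npz'); print('tip before',fr(px2w(d,c2p([(305,305),(303,350)],(170,140),5),24)))
th,p,y=tilt('w5'); print(fr(p)); goto(p,82.0-90)
for t in(th,th+1.5): print(t,fr(barpts(t,237.5,p,y)['tip']))
d=snap('top','t5',(170,140,330,240),5)
```

```text
tip before [[-91.9 -12.   24. ]
 [-94.8  11.1  24. ]]
widths [25.6 25.5 26.1 26.5] tilt 26.02 fun 0.128 yaw 82.01
[[-278.3   -0.6  128.6]]
pos [556.1 -95.6 128.6] shift [0. 0. 0.] jawyaw -7.99 turn about x 0.01 F [-0.1  0.  -4.9] M [-0.3 -0.1  0. ] op 0.267 t 8.9 j6 -0.15
26.020929932503527 [[-68.4  -0.6  14. ]]
27.520929932503527 [[-71.4  -0.6   8.6]]
```

Run:
```python
from h import *
def cfg(th,tip=-68.,L=237.5,rx=-126.8):
    t=np.radians(th);c,s,T=np.cos(t),np.sin(t),np.tan(t)
    xu=tip-3*s; zu=22+8/c-(xu+126.8 if rx is None else xu-rx)*T
    px=xu-L*c+11*s; pz=zu+L*s+11*c
    zl=22+8/c-(-80-rx)*T+6/c   # toe top at lip
    return px,pz+3.2,zu,zl
for th in (28,27,26,24,22,20,18,17,16,15,14,12,10,8,6,4,2): print(th,np.round(cfg(th),1))
```

```text
28 [-273.9  125.     0.5   13. ]
27 [-276.   122.5    1.7   13.9]
26 [-278.   120.1    2.9   14.8]
24 [-281.7  115.     5.1   16.5]
22 [-285.2  109.7    7.3   18.2]
20 [-288.4  104.3    9.5   19.9]
18 [-291.4   98.7   11.6   21.5]
17 [-292.8   95.8   12.7   22.3]
16 [-294.1   92.9   13.7   23.1]
15 [-295.3   90.    14.7   24. ]
14 [-296.5   87.1   15.8   24.8]
12 [-298.6   81.2   17.8   26.4]
10 [-300.5   75.1   19.8   28. ]
8 [-302.1   69.    21.9   29.6]
6 [-303.4   62.9   23.9   31.2]
4 [-304.4   56.7   25.9   32.8]
2 [-305.1   50.4   28.    34.4]
```

>>> apply_moves:
  increments:
    - [1,2,0,0,0]
    - [1,2,0,0,0]
    - [1,2,0,0,0]
    - [1,2,0,0,0]
    - [1,0,0,0,0]

```text
t: 9.45
eef_pos: [556.1, -95.7, 120.6]
tcp_rot: [1.05, 1.571, 0.91]
ft_force: [-0.2, 1.0, -1.3]
opening: 0.27
```

>>> apply_moves:
  increments:
    - [1,2,-1,0,0]
    - [1,2,-1,0,0]
    - [1,2,-1,0,0]
    - [1,0,0,0,0]

```text
t: 9.85
eef_pos: [555.6, -98.9, 114.4]
tcp_rot: [-2.082, 1.571, -2.222]
ft_force: [0.1, -1.1, 0.5]
opening: 0.268
```

Run:
```python
from h import *
np.set_printoptions(precision=1,suppress=True)
th,p,y=tilt('w6'); print(fr(p)); goto(p,82.0-90)
for t in(th,th+1.5): print(t,fr(barpts(t,237.5,p,y)['tip']))
```

```text
widths [26.8 26.6 26.9 27. ] tilt 22.66 fun 0.179 yaw 81.98
[[-281.6   -0.6  114.5]]
pos [555.6 -98.8 114.5] shift [0. 0. 0.] jawyaw -8.02 turn about x -0.02 F [ 0.4 -0.8  0.3] M [ 0.1 -0.1 -0.1] op 0.274 t 9.9 j6 -0.15
22.662201780794422 [[-65.5  -0.7  12.4]]
24.162201780794422 [[-68.2  -0.7   6.8]]
```

>>> apply_moves:
  increments:
    - [1,2,-1.2,0,0]
    - [1,2,-1.2,0,0]
    - [1,2,-1.2,0,0]
    - [1,2,-1.2,0,0]
    - [1,2,-1.1,0,0]
    - [1,0,0,0,0]

```text
t: 10.5
eef_pos: [554.7, -104.4, 104.2]
tcp_rot: [2.761, 1.57, 2.622]
ft_force: [1.0, 1.9, -2.3]
opening: 0.27
```

Run:
```python
from h import *
np.set_printoptions(precision=1,suppress=True)
th,p,y=tilt('w7'); print(fr(p)); goto(p,82.0-90)
for t in(th,th+1.5): print(t,fr(barpts(t,237.5,p,y)['tip']))
d=snap('top','t7',(200,160,300,240),7)
```

```text
widths [27.6 27.6 28.  28. ] tilt 19.45 fun 0.06 yaw 81.98
[[-287.3   -0.5  104.4]]
pos [ 554.7 -104.4  104.4] shift [0. 0. 0.] jawyaw -8.02 turn about x -0.02 F [ 0.2  2.6 -3. ] M [ 0.8 -0.3 -0. ] op 0.272 t 10.55 j6 -0.16
19.453805435966142 [[-66.   -0.5  14.5]]
20.953805435966142 [[-68.3  -0.5   8.8]]
```

View pics/t7.png

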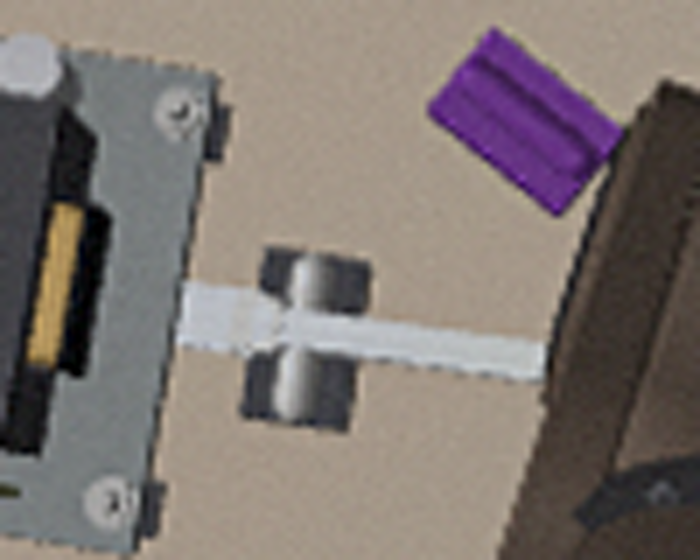

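>>> apply_moves:
  increments:
    - [1,2,-1,0,0]
    - [1,2,-1,0,0]
    - [1,2,-1,0,0]
    - [1,0,0,0,0]

```text
t: 11.0
eef_pos: [554.3, -107.6, 98.3]
tcp_rot: [3.096, 1.571, 2.956]
ft_force: [1.2, 1.9, -1.6]
opening: 0.27
```

>>> apply_moves:
  increments:
    - [1,1,-0.5,0,0]
    - [1,1,-0.4,0,0]
    - [1,1,-0.5,0,0]
    - [1,0,0,0,0]

```text
t: 11.4
eef_pos: [554.2, -108.9, 95.6]
tcp_rot: [-1.414, 1.571, -1.554]
ft_force: [0.4, 4.3, 0.1]
opening: 0.274
```

>>> apply_moves:
  increments:
    - [1,1,-0.4,0,0]
    - [1,1,-0.4,0,0]
    - [1,1,-0.4,0,0]
    - [1,0,0,0,0]

```text
t: 11.8
eef_pos: [554.2, -110.1, 92.9]
tcp_rot: [-0.14, 1.57, -0.28]
ft_force: [0.5, 4.9, 5.4]
opening: 0.269
```

>>> apply_moves:
  increments:
    - [1,1,-0.4,0,0]
    - [1,1,-0.4,0,0]
    - [1,1,-0.4,0,0]
    - [1,0,0,0,0]

```text
t: 12.2
eef_pos: [554.3, -111.1, 90.5]
tcp_rot: [0.005, 1.569, -0.135]
ft_force: [-0.9, 7.9, 11.4]
opening: 0.271
```

>>> apply_moves:
  increments:
    - [1,1,-0.4,0,0]
    - [1,1,-0.4,0,0]
    - [1,1,-0.4,0,0]
    - [1,0,0,0,0]

```text
t: 12.6
eef_pos: [554.1, -112.4, 87.7]
tcp_rot: [-0.107, 1.569, -0.246]
ft_force: [-0.9, 6.5, 12.1]
opening: 0.273
```

>>> apply_moves:
  increments:
    - [1,1,-0.4,0,0]
    - [1,1,-0.4,0,0]
    - [1,1,-0.4,0,0]
    - [1,0,0,0,0]

```text
t: 13.0
eef_pos: [554.0, -113.7, 84.6]
tcp_rot: [-0.153, 1.569, -0.292]
ft_force: [-1.4, 5.5, 12.9]
opening: 0.274
```

Run:
```python
from h import *
np.set_printoptions(precision=1,suppress=True)
th,p,y=tilt('w8'); print(fr(p)); goto(p,82.0-90)
for t in(th,th+1.5): print(t,fr(barpts(t,237.5,p,y)['tip']))
d=snap('top','t8',(200,160,300,240),7)
```

```text
widths [29.9 29.8 29.6 29.5] tilt 12.82 fun 0.032 yaw 82.0
[[-296.5   -1.    84.7]]
pos [ 554.  -113.7   84.7] shift [0. 0. 0.] jawyaw -8.0 turn about x 0.0 F [-0.3  5.2 12.6] M [1.4 0.1 0.1] op 0.267 t 13.05 j6 -0.18
12.824987587340384 [[-66.7  -1.   21. ]]
14.324987587340384 [[-68.4  -1.   15. ]]
```

>>> apply_moves:
  increments:
    - [1,1,-0.4,0,0]
    - [1,1,-0.4,0,0]
    - [1,1,-0.4,0,0]
    - [1,0,0,0,0]

```text
t: 13.5
eef_pos: [553.8, -114.9, 81.7]
tcp_rot: [-0.175, 1.569, -0.314]
ft_force: [-0.3, 6.1, 14.4]
opening: 0.272
```

>>> apply_moves:
  increments:
    - [1,1,-0.3,0,0]
    - [1,1,-0.3,0,0]
    - [1,1,-0.3,0,0]
    - [1,0,0,0,0]

```text
t: 13.9
eef_pos: [553.7, -116.0, 78.7]
tcp_rot: [-0.304, 1.569, -0.443]
ft_force: [-1.0, 5.2, 13.0]
opening: 0.269
```

>>> apply_moves:
  increments:
    - [1,1,-0.3,0,0]
    - [1,1,-0.3,0,0]
    - [1,0,0,0,0]
    - [1,0,0,0,0]

```text
t: 14.3
eef_pos: [553.6, -116.7, 76.8]
tcp_rot: [-0.356, 1.569, -0.495]
ft_force: [-1.6, 3.1, 12.4]
opening: 0.269
```

>>> apply_moves:
  increments:
    - [1,1,-0.3,0,0]
    - [1,0.5,-0.2,0,0]
    - [1,0,0,0,0]

```text
t: 14.6
eef_pos: [553.6, -117.1, 75.3]
tcp_rot: [-0.347, 1.569, -0.486]
ft_force: [-0.8, 4.2, 13.1]
opening: 0.27
```

>>> apply_moves:
  increments:
    - [1,1,-0.3,0,0]
    - [1,0.5,-0.2,0,0]
    - [1,0,0,0,0]

```text
t: 14.9
eef_pos: [553.5, -117.6, 73.8]
tcp_rot: [-0.346, 1.569, -0.486]
ft_force: [-2.0, 3.5, 13.2]
opening: 0.269
```

>>> apply_moves:
  increments:
    - [1,1,-0.3,0,0]
    - [1,0.5,-0.2,0,0]
    - [1,0,0,0,0]

```text
t: 15.2
eef_pos: [553.4, -118.1, 72.2]
tcp_rot: [-0.336, 1.569, -0.476]
ft_force: [-1.7, 4.7, 12.9]
opening: 0.27
```

>>> apply_moves:
  increments:
    - [1,1,-0.3,0,0]
    - [1,0.5,-0.1,0,0]
    - [1,0,0,0,0]

```text
t: 15.5
eef_pos: [553.4, -118.5, 70.8]
tcp_rot: [-0.37, 1.569, -0.51]
ft_force: [-2.0, 3.4, 12.9]
opening: 0.268
```

>>> apply_moves:
  increments:
    - [1,1,-0.3,0,0]
    - [1,0.5,-0.1,0,0]
    - [1,0,0,0,0]

```text
t: 15.8
eef_pos: [553.3, -119.0, 69.2]
tcp_rot: [-0.397, 1.569, -0.537]
ft_force: [-1.5, 3.1, 13.7]
opening: 0.273
```

>>> apply_moves:
  increments:
    - [1,1,-0.2,0,0]
    - [1,0.5,-0.1,0,0]
    - [1,0,0,0,0]

```text
t: 16.1
eef_pos: [553.3, -119.4, 67.8]
tcp_rot: [-0.441, 1.569, -0.58]
ft_force: [-2.3, 2.0, 14.0]
opening: 0.269
```

>>> apply_moves:
  increments:
    - [1,0.8,-0.2,0,0]
    - [1,0.4,-0.1,0,0]
    - [1,0,0,0,0]

```text
t: 16.4
eef_pos: [553.2, -119.7, 66.6]
tcp_rot: [-0.463, 1.569, -0.602]
ft_force: [-1.3, 2.5, 14.2]
opening: 0.273
```

>>> apply_moves:
  increments:
    - [1,0.8,-0.2,0,0]
    - [1,0.4,-0.1,0,0]
    - [1,0,0,0,0]
    - [1,0,0,0,0]

```text
t: 16.8
eef_pos: [553.2, -119.9, 65.5]
tcp_rot: [-0.415, 1.569, -0.555]
ft_force: [-2.6, 2.1, 14.4]
opening: 0.273
```

Run:
```python
from h import *
np.set_printoptions(precision=1,suppress=True)
th,p,y=tilt('w9'); print(fr(p)); goto(p,82.0-90)
for t in(th,th+1.5): print(t,fr(barpts(t,237.5,p,y)['tip']))
d=snap('top','t9',(200,160,300,240),7)
for i in range(8):
    imaging.read_camera('wrist'); s=status.state(); print(s['ft_force'],s['moment'],s['tau'][1:3])
```

```text
widths [32.4 32.  31.5 30.7] tilt 6.39 fun 0.038 yaw 82.02
[[-302.8   -1.1   65.5]]
pos [ 553.2 -119.9   65.5] shift [0. 0. 0.] jawyaw -7.98 turn about x 0.02 F [-2.   2.8 15.8] M [0.8 0.4 0.1] op 0.271 t 16.85 j6 -0.19
6.386754823598856 [[-67.7  -1.   27.9]]
7.886754823598856 [[-68.7  -1.   21.7]]
[-2.2  2.5 14.2] [0.8 0.3 0.1] [-52.2 -15.2]
[-1.9  4.3 13.9] [0.8 0.4 0. ] [-52.2 -15.2]
[-2.   2.9 15.2] [0.8 0.3 0.1] [-52.2 -15.2]
[-2.1  2.7 15.3] [0.8 0.3 0.1] [-52.2 -15.2]
[-3.4  3.2 13.9] [0.8 0.3 0.1] [-52.2 -15.2]
[-2.   2.9 15.4] [0.8 0.3 0.1] [-52.2 -15.2]
[-2.4  2.6 14.6] [0.8 0.3 0.1] [-52.2 -15.2]
[-1.8  2.8 15.1] [0.8 0.3 0.1] [-52.2 -15.2]
```

```bash
cat > m.py <<'E'
from h import *
import sys
np.set_printoptions(precision=2,suppress=True)
A=[]
for i in range(5):
    imaging.read_camera('wrist'); s=status.state(); A.append(np.r_[s['ft_force'],s['moment'],s['tau'][1:3],s['eef_pos']])
A=np.array(A);print(A.mean(0),s['t'])
E
echo ok
```

```text
ok
```

>>> apply_moves:
  increments:
    - [1,0.6,-0.1,0,0]
    - [1,0.4,-0.1,0,0]
    - [1,0,0,0,0]

```text
t: 17.6
eef_pos: [553.2, -120.1, 64.7]
tcp_rot: [-0.399, 1.568, -0.538]
ft_force: [-1.8, 2.7, 17.4]
opening: 0.272
```

```bash
python3 m.py
```

```text
[  -2.7     3.34   17.33    0.85    0.41    0.1   -50.94  -14.95  553.24
 -120.13   64.71] 17.85
```

>>> apply_moves:
  increments:
    - [1,0.4,-0.1,0,0]
    - [1,0,0,0,0]
    - [1,0,0,0,0]

```text
t: 18.15
eef_pos: [553.3, -120.2, 64.4]
tcp_rot: [-0.376, 1.568, -0.515]
ft_force: [-2.4, 3.9, 18.7]
opening: 0.272
```

```bash
python3 m.py; python3 -c "
from h import *
snap('scene','s9',(290,180,410,280),6)"
```

```text
[  -2.79    3.6    18.36    0.91    0.44    0.11  -50.36  -14.85  553.26
 -120.22   64.41] 18.4
```

View pics/s9.png

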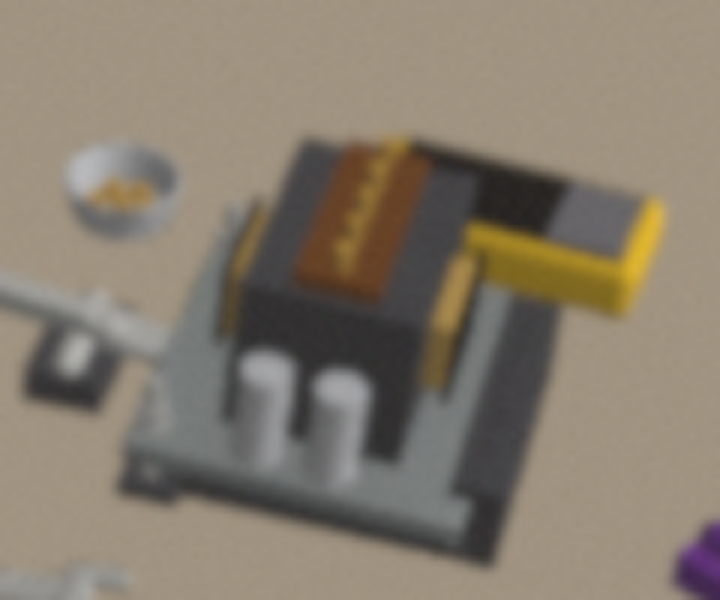

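>>> apply_moves:
  increments:
    - [1,-1,0.2,0,0]
    - [1,-2,0.4,0,0]
    - [1,-2,0.4,0,0]
    - [1,-2,0.4,0,0]
    - [1,-3,0.5,0,0]
    - [1,-3,0.5,0,0]
    - [1,-4,0.5,0,0]
    - [1,-4,0.5,0,0]
    - [1,-4,0.5,0,0]
    - [1,0,0,0,0]

```text
t: 19.45
eef_pos: [553.4, -116.0, 88.4]
tcp_rot: [-0.293, 1.57, -0.432]
ft_force: [-0.0, 0.6, -4.4]
opening: 0.273
```

Run:
```python
from h import *
np.set_printoptions(precision=1,suppress=True)
th,p,y=tilt('w10'); print(fr(p)); goto(p,82.0-90)
for t in(th,th+1.5): print(t,fr(barpts(t,237.5,p,y)['tip']))
```

```text
widths [29.6 29.5 29.5 29.1] tilt 13.46 fun 0.047 yaw 81.99
[[-298.9   -0.7   88.1]]
pos [ 553.3 -115.9   88.1] shift [0. 0. 0.] jawyaw -8.01 turn about x -0.01 F [ 0.5  0.1 -4. ] M [-0.3 -0.1 -0.1] op 0.268 t 19.5 j6 -0.18
13.4635088025216 [[-69.7  -0.7  21.9]]
14.9635088025216 [[-71.5  -0.7  15.9]]
```

>>> apply_moves:
  increments:
    - [1,-3,0,0,0]
    - [1,-1.5,-4,0,0]
    - [1,-2,-6,0,0]
    - [1,-2.5,-8,0,0]
    - [1,-3,-8,0,0]
    - [1,-8,-8,0,0]
    - [1,-12,-8,0,0]
    - [1,-14,-8,0,0]
    - [1,-14,-8,0,0]
    - [1,0,0,0,0]

```text
t: 20.5
eef_pos: [545.8, -174.9, 150.3]
tcp_rot: [-0.328, 1.567, -0.469]
ft_force: [1.3, 0.7, -4.9]
opening: 0.273
```

Run:
```python
from h import *
np.set_printoptions(precision=1,suppress=True)
th,p,y=tilt('w11'); print(fr(p)); goto(p,82.0-90)
for t in(th,th+1.5): print(t,fr(barpts(t,237.5,p,y)['tip']))
snap('top','t11',(180,140,340,240),5)
```

```text
widths [27.2 27.6 27.8 27.7] tilt 19.73 fun 0.058 yaw 81.94
[[-357.6   -0.9  149.1]]
pos [ 545.4 -174.1  149.1] shift [0. 0. 0.] jawyaw -8.06 turn about x -0.06 F [-0.9  0.9 -4.5] M [-0.3 -0.   0. ] op 0.272 t 20.55 j6 -0.28
19.727898057815853 [[-136.7   -1.1   58.2]]
21.227898057815853 [[-139.1   -1.1   52.4]]
```

View pics/t11.png

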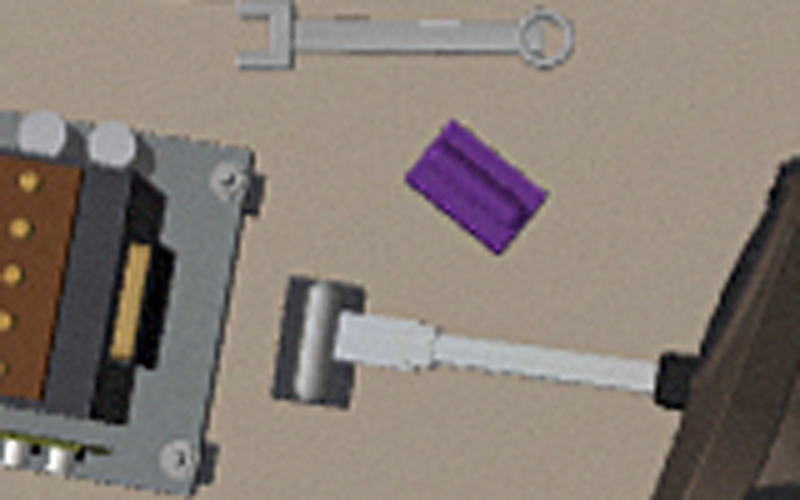

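>>> apply_moves:
  increments:
    - [1,0,-8,0,0]
    - [1,0,-16,0,0]
    - [1,0,-22,0,0]
    - [1,0,-24,0,0]
    - [1,0,-24,0,0]
    - [1,0,-22,0,0]
    - [1,0,-18,0,0]
    - [1,0,-12,0,0]
    - [1,0,-6,0,0]
    - [1,0,0,0,0]

```text
t: 21.6
eef_pos: [523.8, -324.3, 147.6]
tcp_rot: [2.747, 1.571, 2.607]
ft_force: [0.5, 0.5, -3.7]
opening: 0.275
```

>>> apply_moves:
  increments:
    - [1,8,0,0,0]
    - [1,14,0,0,0]
    - [1,14,0,0,0]
    - [1,8,0,0,0]
    - [1,8,-1,0,0]
    - [1,8,-1,0,0]
    - [1,8,-1,0,0]
    - [1,8,-1,0,0]
    - [1,8,-1,0,0]
    - [1,0,0,0,0]

```text
t: 22.6
eef_pos: [522.9, -328.7, 62.7]
tcp_rot: [2.491, 1.57, 2.351]
ft_force: [0.6, -1.1, -0.8]
opening: 0.271
```

>>> apply_moves:
  increments:
    - [1,8,-1,0,0]
    - [1,8,-1,0,0]
    - [1,8,-1,0,0]
    - [1,8,-1,0,0]
    - [1,6,0,0,0]
    - [1,4,0,0,0]
    - [1,3,0,0,0]
    - [1,0,0,0,0]

```text
t: 23.4
eef_pos: [522.6, -332.6, 18.5]
tcp_rot: [2.62, 1.57, 2.48]
ft_force: [-0.7, -1.7, -1.8]
opening: 0.27
```

>>> apply_moves:
  increments:
    - [1,2,0,0,0]
    - [1,1.5,0,0,0]
    - [1,1,0,0,0]
    - [1,0,0,0,0]

```text
t: 23.8
eef_pos: [522.8, -332.9, 15.0]
tcp_rot: [-0.66, 1.57, -0.799]
ft_force: [-1.4, -0.6, 5.7]
opening: 0.273
```

>>> apply_moves:
  increments:
    - [0.65,0,0,0,0]
    - [0.6,0,0,0,0]
    - [0.5,0,0,0,0]
    - [0.4,0,0,0,0]
    - [0.3,0,0,0,0]
    - [0.3,0,0,0,0]

```text
t: 24.4
eef_pos: [522.7, -332.8, 14.3]
tcp_rot: [-1.663, 1.571, -1.803]
ft_force: [-0.2, -0.8, 0.3]
opening: 0.668
```

>>> apply_moves:
  increments:
    - [0.3,-10,0,0,0]
    - [0.3,-20,0,0,0]
    - [0.3,-30,0,0,0]
    - [0.3,-30,0,0,0]
    - [0.3,-20,0,0,0]
    - [0.3,0,0,0,0]

```text
t: 25.0
eef_pos: [523.7, -333.5, 127.9]
tcp_rot: [-0.543, 1.565, -0.683]
ft_force: [0.9, 0.1, 0.2]
opening: 0.701
```

Run:
```python
from h import *
a=snap('top','t12'); b=snap('wrist','w12'); goto([522,-333,15],82-90)
x=a['pixels'][140:350,150:430]; y=cv2.resize(b['pixels'],(280,210))
save(np.hstack([x,y]),'f',None,1.42)
```

```text
pos [ 522.6 -332.7  124.8] shift [109.8  -0.3  -0.7] jawyaw -8.01 turn about x -0.01 F [-0.19  0.08 -0.42] M [-0.04 -0.03 -0.  ] op 0.7 t 25.1 j6 -0.53
```

View pics/f.png

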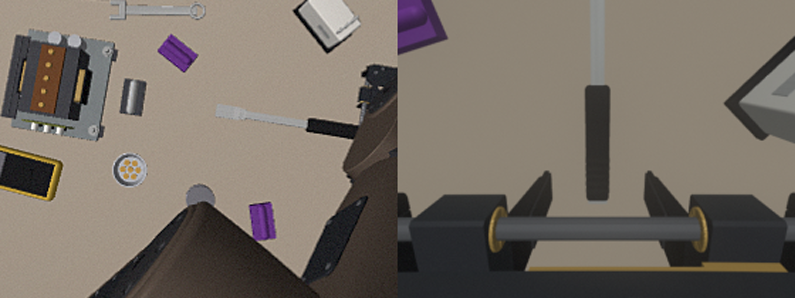

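Run:
```python
from h import *
def g(n): return cv2.cvtColor(np.load(f'pics/{n}.npz')['pixels'],cv2.COLOR_RGB2GRAY).astype(np.float32)[168:228,165:200]
w=cv2.createHanningWindow((35,60),cv2.CV_32F)
for a in('t0','t5','t9'): print(a,cv2.phaseCorrelate(g(a),g('t12'),w))
d=np.load('pics/w12.npz');Q=px2w(d,[(199/298*420*0+281,0)],0)
x=d['pixels'].astype(float); 
env.job_done()
```

```text
t0 ((-2.0958446285295445, -0.715160747958631), 0.7720618433422513)
t5 ((-2.3239024244116493, -0.6637769649455514), 0.7528260800573561)
t9 ((-0.004814355401045134, -0.14162220286082672), 0.9861600753333833)
the job is handed in; nothing more can be done
```

I levered the unit up against its nuts with the bar on the fulcrum block, drew the bar out, laid it on the bench and handed the job in at about 25 s. No verdict is reported, so the checks below are my own.

- **Setting the bar:** I gripped the handle about 238 mm back from the tip. The toe went roughly 12 mm under the lip, about 13 mm clear of the frame face, with the bar resting on the block.
- **Prying:** The handle force held near 13–14 N, then climbed at about 2.6 N per mm, which I took as meeting the nuts. I stopped at about 18.4 N. I estimate that put some 8 N on each nut, but nut force was not measured directly, and neither was how evenly the two shared it.
- **Unit after release:** The final top picture matched the one taken just before nut contact, within 0.15 px. Both were shifted about 2.2 px from the starting picture, so the unit appears to be standing raised. The gap to the washers was not measured.
- **Block, bar and bystanders:**
  - The fulcrum block is upright in place and nothing in view looked disturbed.
  - The bar lies clear of the unit and block by over 100 mm. I judged it flat by eye and from the release height.

One disagreement: the bar angle read from the wrist camera was about 1.5° lower than the top camera implied. I worked from the top camera and the contact geometry.

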